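Tip test of a repaired tilt-alarm card

ROBOT

A 7-joint arm with a two-finger parallel gripper is mounted at the origin on the work surface. World frame = base frame: x ahead of the robot, y to its left, z up, the work surface at z = 0. Lengths are in m, angles in rad, forces in N, time in s.
With the tool pointing down it reaches from about 0.425 to 0.825 m from the base axis. Payload 3.6 kg.
Tool frame: the origin (TCP) lies between the finger pads; the fingertips stand bot.tips_ahead ahead of it and the grasp point (between the pads) lies 6 mm ahead of it (bot.tips_ahead is the distance from the TCP to the fingertips, in m); z points along the fingers, y is the line along which they close (so a half turn about z gives the same grasp; the last joint's range is limited). The gripper opens to 93 mm and grips with 3 to 60 N. Pads are 15 mm wide; open, the fingers measure 128 mm over their backs; the gripper's body (75 mm by 188 mm) begins 65 mm behind the grasp point.
Start: joints at [1.121, 0.615, -0.013, 1.423, 0.008, 1.103, -0.04], TCP at [0.267, -0.593, 0.244] pointing down, gripper open.
Joint ranges: [-3.12, 3.12], [-0.3, 2.06], [-1.34, 1.32], [0.26, 2.42], [-1.36, 4.5], [0.01, 1.98], [-2.84, 2.84]. Speed limits (rad/s): [2.79, 2.79, 3.14, 3.14, 3.14, 3.14, 3.14].

INTERFACE

Orientations are given as a rotation vector (axis times angle).
In Python, from station import bot, optics gives the robot as it stands. The module is installed in compiled form; this text tells all that it offers.
- The arm moves only by the tool move_arm, never from a script. Its argument "plan" is a list of rows, each a list of 5 numbers: the shift along the tool's x, y, z in cm, then the turn about the tool's z in rad, then the finger opening in cm, from 0 to 9.3. A call has 1 to 20 rows; each row is the pose to reach, as a shift and turn from the pose commanded when the call began, along the tool's axes at that moment; what a row does not reach only later rows make up. A row lasts 1/10 s, in which the tool goes at most 50 mm and 8.59 degrees, less where a joint would pass 70% of its speed; a pose out of reach is approached as far as the arm can. A call with a gripper value outside its range is refused whole. The fingers move at their own pace and stop on an object; "newtons" is the grip in N (left out, the last holds). Time passes only in rows, so rows that repeat a pose let the fingers close. It gives the time, the measured TCP pose, the force, the opening and the grip force at its end, in the units of the state.
- bot.read_state(): the state, without advancing time (a new reading comes with each control period).
- optics.camera(name): name is "scene" or "top"; returns a dict with "pixels" (420x560x3 uint8, blue, green, red), "mtx" (3x3 intrinsics, pixels), "k1" (the pictures are not rectified: a ray, as slopes to the right and down, at radius r is drawn at 1 + k1 r^2 times it, then the intrinsics apply), "cam_to_world" (4x4, takes a point from camera to world coordinates). Camera axes: x right, y down, z forward; pixel columns grow to the right and rows downward; lengths in m; the calibration is good to about 2 mm. A picture is of the moment at which its call begins. There is no depth.
- bot.job_done(): hands the job in; it is judged then, once.
The state is a dict: "time_s": time; "joint_positions": joint angles; "joint_vel": joint speeds; "joint_efforts": joint torques, N m; "eef_pos": TCP position; "tcp_rot": TCP orientation; "wrist_force": force on the tool from outside, world axes, zero at the start; "torque": the same for the moment, N m; "gripper_width": finger opening in m; "grip_force": force on a finger pad.
Only numpy, scipy, OpenCV 4.12 (cv2) and the standard library are available. Lean on these libraries where they do the work, as an engineer would, in place of code of your own. Each camera call takes 0.05 s, during which the arm holds its last target. There are 200 camera calls.

TASK

Take the repaired card with the yellow pull out of the board rack and slide it gently down the guides of the level carrier on the tilt stand until it is fully home. Then lift the stand's hand lever smoothly to tip the carrier to the red 45 degree mark without swinging well past it, hold it steady there for two seconds, bring the carrier back to level and let go. Leave the card seated in the carrier, and do not disturb the other cards, the solder spool or the bottle.

Things in the scene. Friction and masses are not known exactly. Their poses are not given: they have to be found in the camera images.
- card: Repaired plug-in card, the only one with a yellow pull. Upright green board 100 mm wide (y), 80 high (z), 4 thick (x), lower corners clipped 8 mm; on top an aluminium panel 116 (y) x 22 (x) x 3 mm, and on that a solid pull 60 (y) x 12 (x) x 34 mm high, 83 to 117 mm above the origin: middle of the board's lower edge. 0.13-0.25 kg. Starts upright in one of the rack's 3 slots, axes as the rack's.
- card_seat (a point): Point of the card at the middle of the underside of its aluminium panel (80 mm above card's origin), axes as the card. Fully home, it coincides with slot_mouth.
- card_b: A bystander card of the same shape with a blue pull, standing in another slot of the rack. Leave it alone.
- card_c: Another bystander card with a blue pull, standing in the rack. Leave it alone.
- rack: Fixed black board rack: base 190 mm (its x) x 118 mm (y) x 10 mm, with toothed rails up to 42 mm high. Origin: centre of the base's underside. The cards stand on the base's top, 10 mm up, in slots at x = -60, 0 and +60 mm, boards square to x; the slots are 7 mm wide.
- stand: Fixed tilt stand: grey base 150 mm (x) x 215 (y) x 12, two cheeks at y = +-78 mm (126 mm high) bearing the carrier. Origin: centre of the base's underside. The tilt axis runs along y above the origin, 105 mm up. On the -x side of the +y cheek a white graduated sector (up to 191 mm high) has black marks at 0, 15, 30, 60 degrees and a red tab at 45; the lever arm lies over the marks.
- carrier (a joint): Tilt of carrier and lever in rad: 0 is level (as at the start); it grows as the lever's grip rises and the carrier's mouth tips towards the stand's +x. Range -0.35 to 1.15; 45 degrees is 0.785. A friction bearing: it stays where it is left, with no stop or detent at level or at 45 degrees; it takes about 5 N at the grip to move.
- slot_mouth (a point): Centre of the carrier's mouth at its rim, over the stand's centre, 150 mm above the table when level; axes turn with the carrier: an aluminium housing 66 mm (x) x 116 (y) x 90 high, 105 between the end walls inside. Black ribs 8.5 mm deep on both end walls form a vertical slot at x = 0, 7 mm wide, flared to 20 at the top. The card goes 80 mm straight down, either way round, panel onto the rim.
- lever_grip (a point): Middle of the lever's round black cross grip, 18 mm diameter, 66 mm long along the stand's y, on the +y side of the lever arm, 100 mm from the tilt axis. When level: 105 mm above the table, 100 mm to the -x side of the axis, 137 mm to the +y side of the stand's centre. Pinch it from above across its diameter; it may turn between the fingers.
- tilt_axis (a point): Point of the stand's tilt axis 105 mm above the table, 145 mm on the +y side of its centre; axes as the stand, the tilt axis being y.
- spool: Spool of solder, yellow flanges 58 mm diameter, grey middle, 40 mm high, standing on end; loose, leave it alone. Origin: centre of its underside.
- bottle: White plastic bottle with a blue cap, 48 mm diameter, 105 mm high; loose, leave it alone. Origin: centre of its underside.
Things that resemble listed ones, but are neither listed nor needed, are in the scene too. Leave any orange look-alike of the card alone.

How it is judged:
By the outcome, as a careful person would: the job done as asked, in the order asked, and still so for the second after the job is handed in, with the robot touching nothing.
It also fails if it takes over 72 s, if anything falls off the work surface, if the arm or the gripper's body presses on something with over 40 N, if the wrist force passes 120 N, or if a joint passes its speed limit or range.

## Working session

There is one attempt and no reset: what is moved stays moved. The work goes in short steps, Python scripts to look and compute and a tool call to move; the robot and the scene stay as the last step left them, time stands still between calls to the robot, and variables do not carry over. Pictures are saved under pics/ and viewed, at most 10 in all, crops included, and the job is handed in when it is done.

Besides the shell and the picture viewer there is one more tool, called after "Call:" in YAML: its name, and indented under it one key for each argument. move_arm: Moves the arm, as the interface text tells. Its arguments: {"type":"object","properties":{"plan":{"type":"array","items":{"type":"array","items":{"type":"number"}}},"newtons":{"type":"number"}},"required":["plan"]}

```bash
mkdir -p pics; cat > h.py <<'E'
import numpy as np, cv2
from station import bot, optics
from scipy.spatial.transform import Rotation as R
def ray(c,px):
    K=c["mtx"]; d=np.array([(px[0]-K[0,2])/K[0,0],(px[1]-K[1,2])/K[1,1]])
    u=d.copy()
    for _ in range(30): u=d/(1+c["k1"]*(u@u))
    T=np.array(c["cam_to_world"]); v=T[:3,:3]@np.array([u[0],u[1],1]); return T[:3,3],v
def onz(c,px,z):
    o,v=ray(c,px); return o+v*(z-o[2])/v[2]
def tri(c1,p1,c2,p2):
    o1,v1=ray(c1,p1);o2,v2=ray(c2,p2); v1=v1/np.linalg.norm(v1);v2=v2/np.linalg.norm(v2)
    s=np.linalg.lstsq(np.c_[v1,-v2],o2-o1,rcond=None)[0]
    a=o1+v1*s[0];b=o2+v2*s[1]; return (a+b)/2,np.linalg.norm(a-b)
def proj(c,p):
    T=np.linalg.inv(np.array(c["cam_to_world"])); q=T[:3,:3]@np.array(p)+T[:3,3]; u=q[:2]/q[2]; u=u*(1+c["k1"]*(u@u))
    return u*[c["mtx"][0,0],c["mtx"][1,1]]+c["mtx"][:2,2]
E
python3 - <<'E'
from h import *
for n in("scene","top"):
    c=optics.camera(n); cv2.imwrite(f"pics/{n}0.png",c["pixels"]); print(n,np.round(c["mtx"],1).tolist(),c["k1"],np.round(c["cam_to_world"],3).tolist())
    np.save(n+"0.npy",c,allow_pickle=True)
s=bot.read_state(); print({k:np.round(v,3).tolist() for k,v in s.items()}, bot.tips_ahead)
E
```

```text
scene [[468.0, 0.0, 287.5], [0.0, 468.0, 210.3], [0.0, 0.0, 1.0]] -0.11183358047884451 [[-0.867, 0.288, -0.407, 1.051], [0.498, 0.496, -0.711, 0.716], [-0.003, -0.819, -0.573, 0.761], [0.0, 0.0, 0.0, 1.0]]
top [[401.0, 0.0, 275.4], [0.0, 401.0, 207.4], [0.0, 0.0, 1.0]] -0.10892434418251253 [[-0.011, -0.989, 0.148, 0.477], [-1.0, 0.015, 0.025, -0.067], [-0.027, -0.148, -0.989, 1.051], [0.0, 0.0, 0.0, 1.0]]
{'time_s': 0.1, 'joint_positions': [1.121, 0.616, -0.013, 1.425, 0.008, 1.103, -0.04], 'joint_vel': [0.001, -0.001, 0.001, -0.006, -0.001, 0.001, 0.001], 'joint_efforts': [0.001, -46.004, 0.21, -16.625, -0.061, 0.017, 0.0], 'eef_pos': [0.266, -0.592, 0.243], 'tcp_rot': [-3.069, -0.659, 0.001], 'wrist_force': [-0.364, -0.584, 0.365], 'torque': [-0.067, 0.009, -0.043], 'grip_force': 0.0, 'gripper_width': 0.093} 0.025
```

View pics/scene0.png

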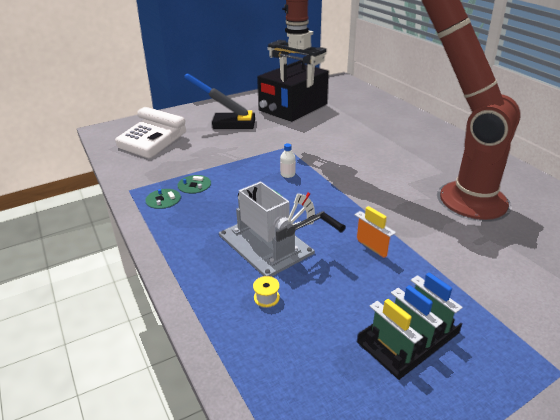

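View pics/top0.png

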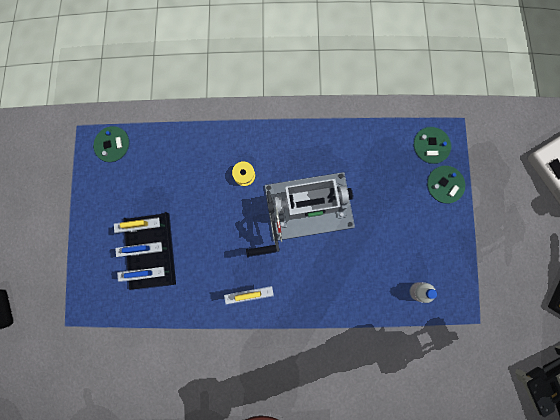

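The scene view shows the target card's yellow pull at about (397,314), the orange decoy's at (375,216), the stand at (265,225) and the lever grip at (332,221). In the top view the target is at (132,225), the stand's housing at (315,195) and the grip at (262,251).

```bash
python3 - <<'E'
from h import *
C={n:np.load(n+"0.npy",allow_pickle=True).item() for n in("scene","top")}
crops=[("top",250,165,120,90),("top",95,205,100,75),("scene",215,175,140,105),("scene",350,270,120,90)]
ims=[cv2.resize(C[n]["pixels"][y:y+h,x:x+w],(400,300),interpolation=cv2.INTER_CUBIC) for n,x,y,w,h in crops]
cv2.imwrite("pics/comp.png",np.vstack([np.hstack(ims[:2]),np.hstack(ims[2:])]))
for n in C:
    hsv=cv2.cvtColor(C[n]["pixels"],cv2.COLOR_BGR2HSV)
    for nm,lo,hi in(("yellow",(20,120,100),(35,255,255)),("blue",(100,190,140),(118,255,255))):
        m=cv2.inRange(hsv,lo,hi)
        for k in cv2.findContours(m,cv2.RETR_EXTERNAL,cv2.CHAIN_APPROX_NONE)[0]:
            if 40<cv2.contourArea(k)<1500:
                r=cv2.minAreaRect(k); print(n,nm,np.round(r[0],1),np.round(r[1],1),round(r[2],1))
                if n=="top": print("   box@.127",[np.round(onz(C[n],p,.127)[:2],3).tolist() for p in cv2.boxPoints(r)])
E
```

```text
scene yellow [396.2 313.7] [35.  15.5] 38.7
scene yellow [265.5 291. ] [30. 25.] 90.0
scene yellow [374.8 216.8] [25.2 12.5] 31.0
scene yellow [244.5 115. ] [10. 15.] 90.0
scene blue [418.7 294.7] [29.6  5.4] 36.9
scene blue [438.7 281.7] [28.4  5.2] 37.3
scene blue [284.  97.] [16.  4.] 90.0
scene blue [197.3  81.5] [28.8  4.4] 32.3
top yellow [247.5 295.6] [ 5.3 25.8] 80.5
   box@.127 [[0.415, 0.053], [0.424, -0.006], [0.413, -0.007], [0.403, 0.051]]
top yellow [133.4 223.3] [ 6.1 27.2] 85.6
   box@.127 [[0.588, 0.329], [0.592, 0.262], [0.577, 0.26], [0.573, 0.327]]
top yellow [243.  173.5] [23. 22.] 90.0
   box@.127 [[0.727, 0.059], [0.726, 0.007], [0.67, 0.007], [0.671, 0.059]]
top blue [135.5 273.9] [ 4.2 23.5] 83.7
   box@.127 [[0.465, 0.315], [0.471, 0.258], [0.462, 0.257], [0.455, 0.313]]
top blue [133.5 248.6] [ 3.7 23.4] 83.3
   box@.127 [[0.524, 0.321], [0.53, 0.265], [0.521, 0.263], [0.515, 0.32]]
```

View pics/comp.png

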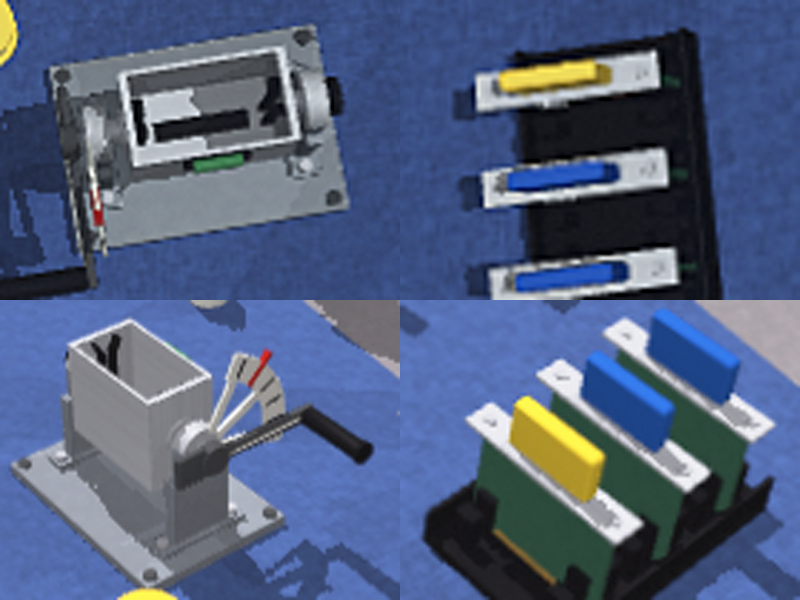

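The composite shows the stand (housing rim, lever at level, red tab) and the rack, with the yellow card in the slot farthest out. I'll triangulate the corners of the rim, panels and grip.

```bash
python3 - <<'E'
from h import *
C={n:np.load(n+"0.npy",allow_pickle=True).item() for n in("scene","top")}
f=lambda u,v,x0,y0,k,ox,oy:np.array([(u-ox+.5)/k-.5+x0,(v-oy+.5)/k-.5+y0])
T1=lambda u,v:f(u,v,250,165,10/3,0,0); T2=lambda u,v:f(u,v,95,205,4,400,0)
S1=lambda u,v:f(u,v,215,175,400/140,0,300); S2=lambda u,v:f(u,v,350,270,10/3,400,300)
t,s=C["top"],C["scene"]
def out(nm,P):
    for a,b in P:
        p,e=tri(t,a,s,b); print(nm,np.round(p,4),"gap",round(e,4))
# rim: order (+x+y),(+x-y),(-x-y),(-x+y)
rt=[T1(120,74),T1(292,47),T1(300,137),T1(133,168)]; rs=[S1(150,403),S1(68,345),S1(132,320),S1(212,376)]
out("rim",zip(rt,rs))
# panel of card: (+x+y),(+x-y),(-x-y),(-x+y)
pt=[T2(474,74),T2(657,52),T2(661,92),T2(476,110)]; ps=[S2(610,543),S2(466,418),S2(492,404),S2(642,522)]
out("panel",zip(pt,ps))
print("rim@.15",[np.round(onz(t,p,.15)[:2],4).tolist() for p in rt],np.mean([onz(t,p,.15) for p in rt],0),np.mean([onz(s,p,.15) for p in rs],0))
print("panel@.093",[np.round(onz(t,p,.093)[:2],4).tolist() for p in pt],np.mean([onz(t,p,.093) for p in pt],0),np.mean([onz(s,p,.093) for p in ps],0))
# pull top
yt=[T2(500,68),T2(598,62),T2(600,82),T2(500,92)]; ys=[S2(590,468),S2(514,400),S2(524,397),S2(604,460)]
out("pull",zip(yt,ys))
print("base@.012",[np.round(onz(t,p,.012)[:2],4).tolist() for p in (T1(50,66),T1(315,25),T1(350,208))])
print("base scene",[np.round(onz(s,p,.012)[:2],4).tolist() for p in (S1(148,583),S1(12,466),S1(285,543))])
# grip mask
for n,c,(x,y,w,h) in(("t",t,(240,242,38,18)),("s",s,(318,210,32,25))):
    g=c["pixels"][y:y+h,x:x+w].max(2); m=(g<50).astype(np.uint8)
    n_,l,st,ce=cv2.connectedComponentsWithStats(m); i=1+st[1:,4].argmax(); q=np.argwhere(l==i)[:,::-1]+[x,y]
    r=cv2.minAreaRect(q.astype(np.float32)); print("grip",n,r,[np.round(onz(c,p,.105)[:2],4).tolist() for p in cv2.boxPoints(r)])
E
```

```text
rim [ 0.6586 -0.0669  0.1485] gap 0.0028
rim [ 0.6762 -0.1862  0.1436] gap 0.0041
rim [ 0.6126 -0.189   0.1475] gap 0.0038
rim [ 0.5946 -0.0756  0.1475] gap 0.0002
panel [0.5883 0.3594 0.0929] gap 0.0024
panel [0.5994 0.2444 0.092 ] gap 0.0011
panel [0.5759 0.2415 0.0886] gap 0.0011
panel [0.565  0.3575 0.0938] gap 0.0002
rim@.15 [[0.6594, -0.0677], [0.6766, -0.1864], [0.6138, -0.1897], [0.5942, -0.0756]] [ 0.63599517 -0.12984472  0.15      ] [ 0.6367359  -0.12381046  0.15      ]
panel@.093 [[0.5874, 0.3602], [0.5997, 0.2437], [0.5751, 0.2405], [0.565, 0.3579]] [0.58179871 0.30058454 0.093     ] [0.58325088 0.30139105 0.093     ]
pull [0.5866 0.3307 0.1243] gap 0.0017
pull [0.5896 0.27   0.1243] gap 0.0015
pull [0.5791 0.2689 0.1203] gap 0.0012
pull [0.5734 0.3299 0.1224] gap 0.0012
base@.012 [[0.6948, -0.0123], [0.7248, -0.2237], [0.5781, -0.2457]]
base scene [[0.6917, -0.0133], [0.7266, -0.2146], [0.5676, 0.0011]]
grip t ((260.9156188964844, 250.01467895507812), (7.367671012878418, 30.07037925720215), 80.13418579101562) [[0.5209, 0.0292], [0.5322, -0.0409], [0.5151, -0.0437], [0.5038, 0.0262]]
grip s ((332.07049560546875, 221.39932250976562), (27.1165771484375, 6.635778903961182), 34.99202346801758) [[0.5329, -0.0379], [0.5124, -0.0523], [0.5024, 0.0265], [0.5221, 0.0391]]
```

```bash
cat >> h.py <<'E'
def rel(p,yaw=None):
    "print shift (cm, tool axes) and turn to world p with tool y at yaw (deg)"
    s=bot.read_state(); M=R.from_rotvec(s["tcp_rot"]).as_matrix(); d=M.T@(np.array(p)-s["eef_pos"])*100
    y=np.degrees(np.arctan2(M[1,1],M[0,1])); t=0 if yaw is None else -np.radians((yaw-y+90)%180-90)
    print("shift",np.round(d,2),"turn",round(t,3),"yaw now",round(y,2),"tcp",np.round(s["eef_pos"],4),"F",np.round(s["wrist_force"],1),"w",round(s["gripper_width"],4),"t",round(s["time_s"],1))
E
python3 - <<'E'
from h import *
rel([.45,-.1,.30],6); rel([.5825,.3005,.30],6)
E
```

```text
shift [ 36.93 -37.36  -5.66] turn -1.253 yaw now -65.77 tcp [ 0.2665 -0.5922  0.2426] F [-0.4 -0.6  0.4] w 0.0927 t 0.1
shift [ 65.45 -68.45  -5.59] turn -1.253 yaw now -65.77 tcp [ 0.2665 -0.5922  0.2426] F [-0.4 -0.6  0.4] w 0.0927 t 0.1
```

Call:
move_arm:
  plan:
    - [2,-2,-2,-0.08,4]
    - [6,-6,-4,-0.2,4]
    - [10,-10,-5.6,-0.35,4]
    - [14,-14,-5.6,-0.5,4]
    - [18,-18,-5.6,-0.65,4]
    - [22,-22,-5.6,-0.8,4]
    - [26,-26,-5.6,-0.95,4]
    - [30,-30,-5.6,-1.1,4]
    - [34,-34.5,-5.6,-1.253,4]
    - [38,-39,-5.6,-1.253,4]
    - [42,-43,-5.6,-1.253,4]
    - [46,-47,-5.6,-1.253,4]
    - [50,-51.5,-5.6,-1.253,4]
    - [54,-56,-5.6,-1.253,4]
    - [58,-60,-5.6,-1.253,4]
    - [61,-63.5,-5.6,-1.253,4]
    - [63.5,-66,-5.6,-1.253,4]
    - [65,-68,-5.6,-1.253,4]
    - [65.45,-68.45,-5.6,-1.253,4]
    - [65.45,-68.45,-5.6,-1.253,4]

```text
time_s: 2.1
eef_pos: [0.5816, 0.3054, 0.2985]
tcp_rot: [-2.093, -2.338, -0.001]
wrist_force: [-0.3, -0.3, 0.0]
gripper_width: 0.0398
grip_force: 0.0
```

Call:
move_arm:
  plan:
    - [0,0,0,0,4]
    - [0,0,0,0,4]

```text
time_s: 2.3
eef_pos: [0.5824, 0.2997, 0.2987]
tcp_rot: [2.101, 2.335, -0.003]
wrist_force: [1.3, -0.9, 0.1]
gripper_width: 0.0405
grip_force: 0.0
```

```bash
python3 - <<'E'
from h import *
rel([.5825,.3005,.123],6)
E
```

```text
shift [ 0.11  0.05 17.57] turn 0.001 yaw now 6.05 tcp [0.5824 0.2997 0.2987] F [ 1.3 -0.9  0.1] w 0.0405 t 2.3
```

Call:
move_arm:
  plan:
    - [0,0,1.5,0,4]
    - [0,0,4,0,4]
    - [0,0,7,0,4]
    - [0,0,9.5,0,4]
    - [0,0,12,0,4]
    - [0,0,14,0,4]
    - [0,0,15.5,0,4]
    - [0,0,16.5,0,4]
    - [0,0,17.2,0,4]
    - [0,0,17.4,0,4]
    - [0,0,17.4,0,4]
    - [0,0,17.4,0,4]

```text
time_s: 3.5
eef_pos: [0.5831, 0.3005, 0.1266]
tcp_rot: [2.101, 2.335, 0.003]
wrist_force: [0.7, 0.1, -0.5]
gripper_width: 0.0395
grip_force: 0.0
```

```bash
python3 - <<'E'
from h import *
rel([.5825,.3005,.123],6)
t=optics.camera("top"); s=optics.camera("scene")
a=cv2.resize(t["pixels"][195:295,75:208],(400,300),interpolation=cv2.INTER_CUBIC); b=cv2.resize(s["pixels"][240:360,340:500],(400,300),interpolation=cv2.INTER_CUBIC)
cv2.imwrite("pics/grasp.png",np.hstack([a,b]))
E
```

```text
shift [ 0.01 -0.06  0.36] turn 0.0 yaw now 6.02 tcp [0.5831 0.3005 0.1266] F [ 0.7  0.1 -0.5] w 0.0395 t 3.5
```

View pics/grasp.png

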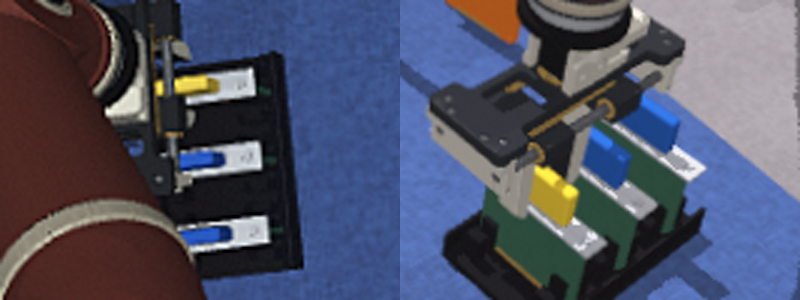

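Both fingers straddle the yellow pull (scene crop, about (550,195)) and clear the blue pulls. Closing.

Call:
move_arm:
  plan:
    - [0,0,0.1,0,3]
    - [0,0,0.1,0,2]
    - [0,0,0.1,0,1.5]
    - [0,0,0.1,0,1]
    - [0,0,0.1,0,0.8]
    - [0,0,0.1,0,0.8]
    - [0,0,0.1,0,0.8]
    - [0,0,0.1,0,0.8]
  newtons: 35

```text
time_s: 4.4
eef_pos: [0.5824, 0.3, 0.1247]
tcp_rot: [-2.101, -2.335, 0.001]
wrist_force: [-1.5, -0.3, 1.6]
gripper_width: 0.0115
grip_force: 34.9
```

```bash
python3 - <<'E'
from h import *
rel([.5825,.3005,.123],6)
print(bot.read_state()["grip_force"],bot.read_state()["torque"])
E
```

```text
shift [0.05 0.01 0.17] turn 0.0 yaw now 6.02 tcp [0.5824 0.3    0.1247] F [-1.5 -0.3  1.6] w 0.0115 t 4.4
34.90835666656494 [-0.12153837  0.22317362  0.09768326]
```

Call:
move_arm:
  plan:
    - [0,0,-0.3,0,0.8]
    - [0,0,-0.9,0,0.8]
    - [0,0,-1.7,0,0.8]
    - [0,0,-2.6,0,0.8]
    - [0,0,-3.8,0,0.8]
    - [0,0,-5.2,0,0.8]
    - [0,0,-7,0,0.8]
    - [0,0,-9,0,0.8]
    - [0,0,-11,0,0.8]
    - [0,0,-13,0,0.8]
    - [0,0,-15,0,0.8]
    - [0,0,-17,0,0.8]
    - [0,0,-18.8,0,0.8]
    - [0,0,-20.2,0,0.8]
    - [0,0,-21,0,0.8]
    - [0,0,-21,0,0.8]
    - [0,0,-21,0,0.8]

```text
time_s: 6.1
eef_pos: [0.5825, 0.2999, 0.3345]
tcp_rot: [-2.102, -2.335, 0.001]
wrist_force: [-0.1, -0.6, -1.5]
gripper_width: 0.0116
grip_force: 34.9
```

```bash
python3 - <<'E'
from h import *
rel([.6365,-.1285,.333],8.4)
E
```

```text
shift [-43.17   0.88   0.16] turn -0.041 yaw now 6.02 tcp [0.5825 0.2999 0.3345] F [-0.1 -0.6 -1.5] w 0.0116 t 6.1
```

Call:
move_arm:
  plan:
    - [-0.5,0,0,0,0.8]
    - [-1.8,0,0,0,0.8]
    - [-4,0.1,0,0,0.8]
    - [-7,0.1,0,0,0.8]
    - [-10.5,0.2,0,-0.01,0.8]
    - [-14,0.3,0,-0.02,0.8]
    - [-17.5,0.4,0,-0.03,0.8]
    - [-21,0.5,0,-0.041,0.8]
    - [-24.5,0.5,0,-0.041,0.8]
    - [-28,0.6,0,-0.041,0.8]
    - [-31.5,0.7,0,-0.041,0.8]
    - [-35,0.8,0,-0.041,0.8]
    - [-38,0.9,0,-0.041,0.8]
    - [-40.5,0.9,0,-0.041,0.8]
    - [-42.2,0.9,0,-0.041,0.8]
    - [-43,0.9,0,-0.041,0.8]
    - [-43.2,0.9,0,-0.041,0.8]
    - [-43.2,0.9,0,-0.041,0.8]
    - [-43.2,0.9,0,-0.041,0.8]

```text
time_s: 8.0
eef_pos: [0.637, -0.1265, 0.3349]
tcp_rot: [-2.049, -2.38, -0.002]
wrist_force: [-0.1, 0.1, -2.3]
gripper_width: 0.0116
grip_force: 34.9
```

```bash
python3 - <<'E'
from h import *
rel([.6365,-.1285,.333],8.4)
for n in("scene","top"): np.save(n+"1.npy",optics.camera(n),allow_pickle=True)
t=np.load("top1.npy",allow_pickle=True).item(); s=np.load("scene1.npy",allow_pickle=True).item()
a=cv2.resize(t["pixels"][145:265,250:370],(390,390),interpolation=cv2.INTER_CUBIC); b=cv2.resize(s["pixels"][125:285,195:355],(390,390),interpolation=cv2.INTER_CUBIC)
cv2.imwrite("pics/over.png",np.hstack([a,b]))
E
```

```text
shift [-0.19 -0.08  0.19] turn 0.002 yaw now 8.54 tcp [ 0.637  -0.1265  0.3349] F [-0.1  0.1 -2.3] w 0.0116 t 8.0
```

View pics/over.png

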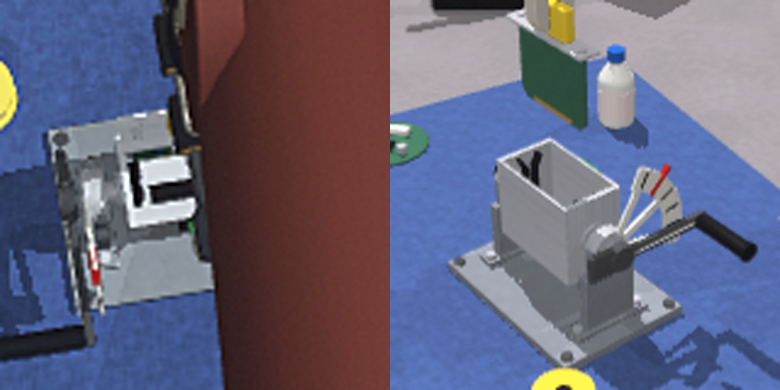

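Scene crop: the card hangs upright over the mouth (panel at about (555,35)), with the sector and lever clear. I'll descend to just above the rim and check again.

Call:
move_arm:
  plan:
    - [-0.2,0,0.5,0,0.8]
    - [-0.2,0,1.5,0,0.8]
    - [-0.2,0,2.7,0,0.8]
    - [-0.2,0,3.9,0,0.8]
    - [-0.2,0,4.9,0,0.8]
    - [-0.2,0,5.6,0,0.8]
    - [-0.2,0,6,0,0.8]
    - [-0.2,0,6,0,0.8]
    - [-0.2,0,6,0,0.8]

```text
time_s: 9.0
eef_pos: [0.6375, -0.1306, 0.2751]
tcp_rot: [2.053, 2.377, 0.001]
wrist_force: [-1.1, -0.3, -2.0]
gripper_width: 0.0122
grip_force: 34.9
```

```bash
python3 - <<'E'
from h import *
rel([.6365,-.1285,.275],8.4)
for n in("scene",): np.save(n+"2.npy",optics.camera(n),allow_pickle=True)
s=np.load("scene2.npy",allow_pickle=True).item()
b=cv2.resize(s["pixels"][135:235,215:345],(780,600),interpolation=cv2.INTER_CUBIC)
cv2.imwrite("pics/near.png",b)
E
```

```text
shift [ 0.22 -0.07  0.01] turn -0.001 yaw now 8.37 tcp [ 0.6375 -0.1306  0.2751] F [-1.1 -0.3 -2. ] w 0.0122 t 9.0
```

View pics/near.png

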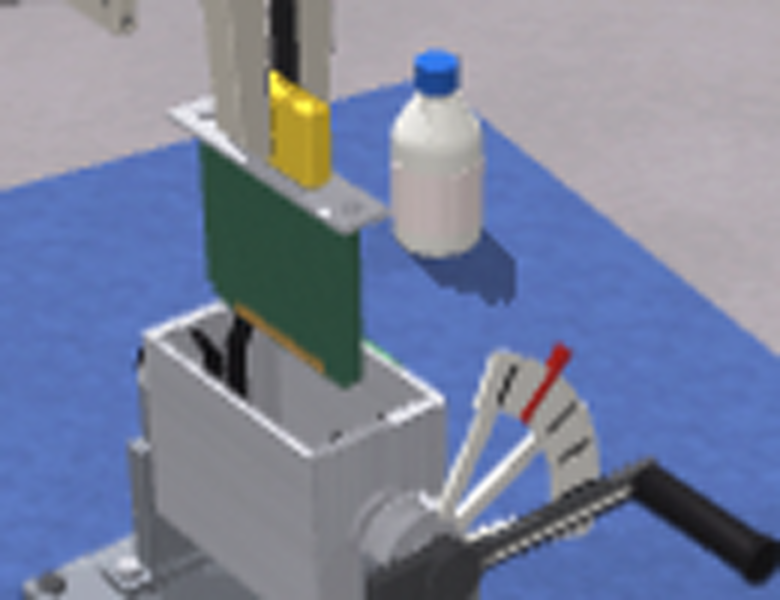

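```bash
python3 - <<'E'
from h import *
s=np.load("scene2.npy",allow_pickle=True).item()
S=lambda u,v:np.array([(u+.5)/6-.5+215,(v+.5)/6-.5+135])
rim=[onz(s,S(*p),.15)[:2] for p in[(312,458),(145,333),(443,402)]]
pan=[onz(s,S(*p),.2433)[:2] for p in[(350,227),(168,113),(388,208),(205,97)]]
print("rim",np.round(rim,4),"centre",(rim[1]+rim[2])/2, "card centre",np.mean(pan,0));print(np.round(pan,4))
yw=lambda a,b:np.degrees(np.arctan2(-(a-b)[0],(a-b)[1]))
print("yaw rim",yw(rim[0],rim[1]),"card",yw(pan[0],pan[1]),yw(pan[2],pan[3]))
# board bottom edge right end (+y clip) and rib flares
print("board lower +y corner", [np.round(onz(s,S(*p),z),4) for p,z in[((345,387),.1603),((362,372),.1683)]])
for c,nm in((( .6365,-.1285),"stand"),((.637,-.1285),"card")):
  a=np.radians(8.4); ex=np.array([np.cos(a),np.sin(a)]);ey=np.array([-ex[1],ex[0]])
  for sx,sy in((1,1),(1,-1),(-1,1)):
    q=np.array(c)+ (ex*sx*(.033 if nm=="stand" else .011)+ey*sy*.058); px=proj(s,[*q,.15 if nm=="stand" else .2433]); print(nm,sx,sy,np.round((px-[215,135]+.5)*6-.5))
E
```

```text
rim [[ 0.6601 -0.0639]
 [ 0.6775 -0.1761]
 [ 0.5981 -0.0719]] centre [ 0.63782705 -0.12402104] card centre [ 0.64000286 -0.12679039]
[[ 0.6395 -0.0676]
 [ 0.659  -0.1811]
 [ 0.6208 -0.0727]
 [ 0.6407 -0.1858]]
yaw rim 8.835902261288702 card 9.76584805196784 9.954059524062306
board lower +y corner [array([ 0.6333, -0.0867,  0.1603]), array([ 0.6283, -0.0819,  0.1683])]
stand 1 1 [308. 455.]
stand 1 -1 [140. 327.]
stand -1 1 [444. 395.]
card 1 1 [348. 225.]
card 1 -1 [171. 108.]
card -1 1 [396. 206.]
```

The card hangs over the mouth: card panel corners at (350,227) and (168,113), rim corners at (312,458), (145,333) and (443,402). Measured against each other, card and mouth agree within about 2 mm. I'll lower gently and watch the force.

Call:
move_arm:
  plan:
    - [0.05,-0.1,0.2,0,0.8]
    - [0.05,-0.1,0.5,0,0.8]
    - [0.05,-0.1,0.8,0,0.8]
    - [0.05,-0.1,1.1,0,0.8]
    - [0.05,-0.1,1.4,0,0.8]
    - [0.05,-0.1,1.7,0,0.8]
    - [0.05,-0.1,2,0,0.8]
    - [0.05,-0.1,2.2,0,0.8]
    - [0.05,-0.1,2.2,0,0.8]

```text
time_s: 9.95
eef_pos: [0.636, -0.1303, 0.2523]
tcp_rot: [-2.053, -2.377, 0.001]
wrist_force: [0.4, 0.0, -2.2]
gripper_width: 0.0116
grip_force: 34.9
```

```bash
python3 - <<'E'
from h import *
rel([.636,-.128,.253],8.4); print(bot.read_state()["torque"])
E
```

```text
shift [ 0.22  0.04 -0.07] turn -0.001 yaw now 8.37 tcp [ 0.636  -0.1303  0.2523] F [ 0.4  0.  -2.2] w 0.0116 t 9.9
[-0.00809521 -0.08677242  0.03654075]
```

Call:
move_arm:
  plan:
    - [0.1,0,0.2,0,0.8]
    - [0.15,0,0.4,0,0.8]
    - [0.15,0,0.6,0,0.8]
    - [0.15,0,0.8,0,0.8]
    - [0.15,0,1,0,0.8]
    - [0.15,0,1.2,0,0.8]
    - [0.15,0,1.2,0,0.8]

```text
time_s: 10.65
eef_pos: [0.6357, -0.1288, 0.2403]
tcp_rot: [-2.053, -2.377, 0.001]
wrist_force: [-0.3, 0.9, -1.2]
gripper_width: 0.0115
grip_force: 34.9
```

Call:
move_arm:
  plan:
    - [0,0,0.2,0,0.8]
    - [0,0,0.4,0,0.8]
    - [0,0,0.6,0,0.8]
    - [0,0,0.8,0,0.8]
    - [0,0,1,0,0.8]
    - [0,0,1,0,0.8]

```text
time_s: 11.25
eef_pos: [0.6357, -0.1288, 0.2302]
tcp_rot: [-2.053, -2.377, 0.001]
wrist_force: [-0.6, -0.1, -2.1]
gripper_width: 0.0119
grip_force: 34.9
```

```bash
python3 - <<'E'
from h import *
rel([.636,-.128,.23],8.4); print(bot.read_state()["torque"])
E
```

```text
shift [0.07 0.04 0.02] turn -0.001 yaw now 8.37 tcp [ 0.6357 -0.1288  0.2302] F [-0.6 -0.1 -2.1] w 0.0119 t 11.2
[ 0.01938212 -0.08699074 -0.03644255]
```

Call:
move_arm:
  plan:
    - [0,0,0.2,0,0.8]
    - [0,0,0.4,0,0.8]
    - [0,0,0.6,0,0.8]
    - [0,0,0.8,0,0.8]
    - [0,0,1,0,0.8]
    - [0,0,1.2,0,0.8]
    - [0,0,1.4,0,0.8]
    - [0,0,1.6,0,0.8]
    - [0,0,1.8,0,0.8]
    - [0,0,2,0,0.8]
    - [0,0,2,0,0.8]

```text
time_s: 12.35
eef_pos: [0.6357, -0.1288, 0.2103]
tcp_rot: [-2.053, -2.377, 0.001]
wrist_force: [-0.2, -0.1, -1.2]
gripper_width: 0.0116
grip_force: 34.9
```

Call:
move_arm:
  plan:
    - [0,0,0.2,0,0.8]
    - [0,0,0.4,0,0.8]
    - [0,0,0.6,0,0.8]
    - [0,0,0.8,0,0.8]
    - [0,0,1,0,0.8]
    - [0,0,1.2,0,0.8]
    - [0,0,1.4,0,0.8]
    - [0,0,1.6,0,0.8]
    - [0,0,1.8,0,0.8]
    - [0,0,1.8,0,0.8]

```text
time_s: 13.35
eef_pos: [0.6357, -0.1288, 0.1923]
tcp_rot: [-2.053, -2.377, 0.001]
wrist_force: [0.3, 0.2, -1.5]
gripper_width: 0.0119
grip_force: 34.9
```

Call:
move_arm:
  plan:
    - [0,0,0.1,0,0.8]
    - [0,0,0.2,0,0.8]
    - [0,0,0.3,0,0.8]
    - [0,0,0.4,0,0.8]
    - [0,0,0.5,0,0.8]
    - [0,0,0.6,0,0.8]
    - [0,0,0.65,0,0.8]
    - [0,0,0.7,0,0.8]
    - [0,0,0.7,0,0.8]

```text
time_s: 14.25
eef_pos: [0.6359, -0.1287, 0.1856]
tcp_rot: [-2.053, -2.377, 0.0]
wrist_force: [0.3, -0.9, -1.1]
gripper_width: 0.0119
grip_force: 34.9
```

Call:
move_arm:
  plan:
    - [0,0,0.05,0,0.8]
    - [0,0,0.1,0,0.8]
    - [0,0,0.1,0,0.8]

```text
time_s: 14.55
eef_pos: [0.636, -0.1287, 0.1848]
tcp_rot: [2.053, 2.378, 0.0]
wrist_force: [-0.1, 0.0, -1.4]
gripper_width: 0.0116
grip_force: 35.0
```

Call:
move_arm:
  plan:
    - [0,0,0.05,0,0.8]
    - [0,0,0.1,0,0.8]
    - [0,0,0.1,0,0.8]

```text
time_s: 14.85
eef_pos: [0.636, -0.1288, 0.1847]
tcp_rot: [2.053, 2.377, 0.0]
wrist_force: [-3.2, -0.5, 4.1]
gripper_width: 0.0119
grip_force: 35.0
```

Call:
move_arm:
  plan:
    - [0,0,0.05,0,0.8]
    - [0,0,0.05,0,0.8]

```text
time_s: 15.05
eef_pos: [0.636, -0.1287, 0.1847]
tcp_rot: [2.053, 2.377, 0.0]
wrist_force: [-3.1, -0.9, 7.9]
gripper_width: 0.0118
grip_force: 35.0
```

Seated: z stopped at the expected 0.1847 and the upward force rose to about 8 N. Releasing.

Call:
move_arm:
  plan:
    - [0,0,-0.05,0,0.9]
    - [0,0,-0.05,0,1.2]
    - [0,0,-0.05,0,1.6]
    - [0,0,-0.05,0,2.2]
    - [0,0,-0.05,0,3]
    - [0,0,-0.05,0,3.5]
    - [0,0,-0.05,0,4]

```text
time_s: 15.75
eef_pos: [0.636, -0.1287, 0.1834]
tcp_rot: [-2.053, -2.377, -0.0]
wrist_force: [0.1, 0.4, -0.6]
gripper_width: 0.038
grip_force: 0.0
```

Call:
move_arm:
  plan:
    - [0,0,-0.5,0,4]
    - [0,0,-1.5,0,4]
    - [0,0,-3,0,4]
    - [0,0,-5,0,4]
    - [0,0,-7,0,4]
    - [0,0,-9,0,4]
    - [0,0,-10.5,0,4]
    - [0,0,-11,0,4]
    - [0,0,-11,0,4]

```text
time_s: 16.65
eef_pos: [0.6363, -0.1287, 0.295]
tcp_rot: [2.052, 2.376, 0.002]
wrist_force: [-0.6, -0.2, -0.0]
gripper_width: 0.0398
grip_force: 0.0
```

```bash
python3 - <<'E'
from h import *
rel([.5155,0.002,.296],8.4)
for n in("scene",): np.save(n+"3.npy",optics.camera(n),allow_pickle=True)
s=np.load("scene3.npy",allow_pickle=True).item()
cv2.imwrite("pics/seated.png",cv2.resize(s["pixels"][145:245,215:345],(780,600),interpolation=cv2.INTER_CUBIC))
E
```

```text
shift [ 14.69 -10.05  -0.13] turn -0.001 yaw now 8.37 tcp [ 0.6363 -0.1287  0.295 ] F [-0.6 -0.2 -0. ] w 0.0398 t 16.6
```

View pics/seated.png

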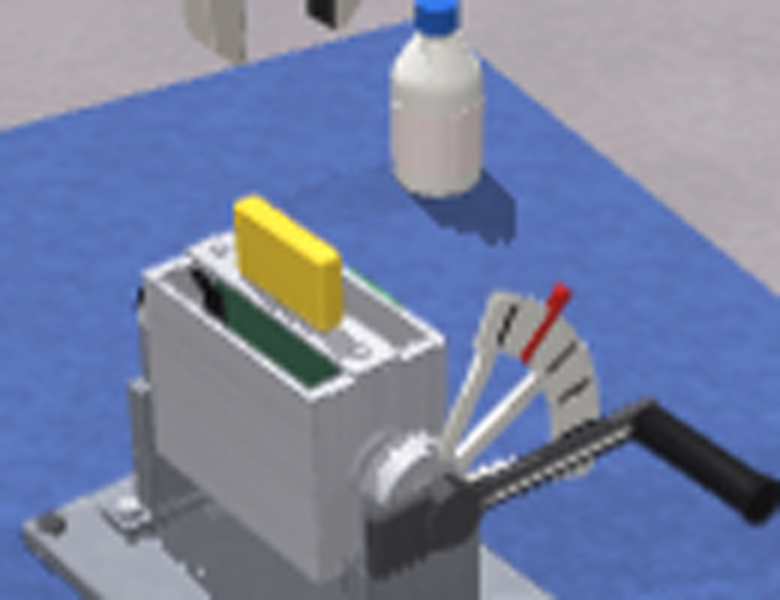

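The card's panel lies flat on the rim (about (290,310) in the crop), with the lever still at level. On to the grip.

Call:
move_arm:
  plan:
    - [1,-0.7,0,0,4]
    - [3.5,-2.5,0,0,4]
    - [6.5,-4.5,0,0,4]
    - [9.5,-6.5,0,0,4]
    - [12,-8.3,0,0,4]
    - [14,-9.6,0,0,4]
    - [14.5,-10,0,0,4]
    - [14.5,-10,1,0,4]
    - [14.5,-10,3,0,4]
    - [14.5,-10,5.5,0,4]
    - [14.5,-10,8,0,4]
    - [14.5,-10,10.5,0,4]
    - [14.5,-10,12,0,4]
    - [14.5,-10,12,0,4]
    - [14.5,-10,12,0,4]

```text
time_s: 18.2
eef_pos: [0.5165, -0.0009, 0.173]
tcp_rot: [-2.055, -2.375, 0.001]
wrist_force: [0.2, 0.5, -0.5]
gripper_width: 0.0401
grip_force: 0.0
```

```bash
python3 - <<'E'
from h import *
a=np.radians(8.4); c=np.array([.636,-.1287]); ex=np.array([np.cos(a),np.sin(a)]);ey=np.array([-ex[1],ex[0]])
rel([*(c-.1*ex+.145*ey),.111],8.4)
for n in("scene",): np.save(n+"4.npy",optics.camera(n),allow_pickle=True)
s=np.load("scene4.npy",allow_pickle=True).item()
cv2.imwrite("pics/lever.png",cv2.resize(s["pixels"][145:245,255:385],(780,600),interpolation=cv2.INTER_CUBIC))
E
```

```text
shift [ 0.11 -0.04  6.2 ] turn -0.002 yaw now 8.27 tcp [ 0.5165 -0.0009  0.173 ] F [ 0.2  0.5 -0.5] w 0.0401 t 18.2
```

View pics/lever.png

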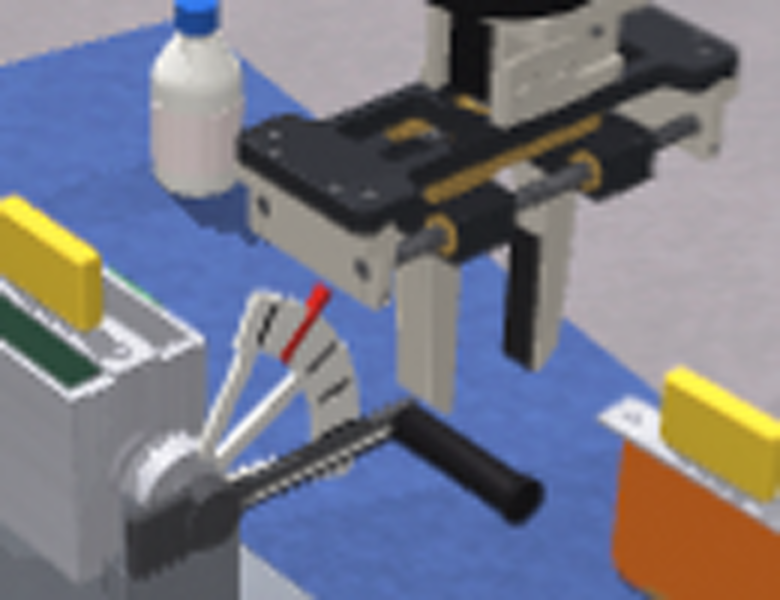

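The fingers (tips at about (430,405) and (525,365)) hang on either side of the grip (465,465). The body is clear of the sector, and the orange card is well away. Descending and pinching.

Call:
move_arm:
  plan:
    - [0,0,0.7,0,4]
    - [0,0,1.8,0,4]
    - [0,0,3,0,4]
    - [0,0,4.2,0,4]
    - [0,0,5.2,0,4]
    - [0,0,5.9,0,4]
    - [0,0,6.2,0,4]
    - [0,0,6.2,0,4]
    - [0,0,6.2,0,4]

```text
time_s: 19.15
eef_pos: [0.5162, 0.0003, 0.1119]
tcp_rot: [2.053, 2.377, 0.001]
wrist_force: [0.6, 0.6, 0.6]
gripper_width: 0.0398
grip_force: 0.0
```

Call:
move_arm:
  plan:
    - [0,0,0,0,3]
    - [0,0,0,0,2.4]
    - [0,0,0,0,2]
    - [0,0,0,0,1.7]
    - [0,0,0,0,1.4]
    - [0,0,0,0,1.4]
    - [0,0,0,0,1.4]
  newtons: 25

```text
time_s: 19.85
eef_pos: [0.5148, -0.0001, 0.1117]
tcp_rot: [-2.053, -2.377, 0.003]
wrist_force: [-3.6, -1.1, 4.4]
gripper_width: 0.0175
grip_force: 25.0
```

```bash
python3 - <<'E'
from h import *
rel([.5165,.0003,.111],8.4)
C=optics.camera("scene"); np.save("scene5.npy",C,allow_pickle=True)
print(bot.read_state()["torque"])
for d in (0,15,30,45,50):
    a=np.radians(d); print(d,"y",round(10*(1-np.cos(a)),2),"z",round(-10*np.sin(a),2))
E
```

```text
shift [0.01 0.17 0.07] turn -0.001 yaw now 8.36 tcp [ 5.148e-01 -1.000e-04  1.117e-01] F [-3.6 -1.1  4.4] w 0.0175 t 19.9
[-0.20606127  0.81873227  0.00622082]
0 y 0.0 z -0.0
15 y 0.34 z -2.59
30 y 1.34 z -5.0
45 y 2.93 z -7.07
50 y 3.57 z -7.66
```

Call:
move_arm:
  plan:
    - [-0.05,-0.05,-0.05,0,1.4]
    - [0,-0.1,-0.17,0,1.4]
    - [0,-0.14,-0.35,0,1.4]
    - [0,-0.13,-0.56,0,1.4]
    - [0,-0.12,-0.8,0,1.4]
    - [0,-0.1,-1.05,0,1.4]
    - [0,-0.06,-1.31,0,1.4]
    - [0,-0.03,-1.56,0,1.4]
    - [0,0.02,-1.82,0,1.4]
    - [0,0.07,-2.08,0,1.4]
    - [0,0.13,-2.33,0,1.4]
    - [0,0.19,-2.59,0,1.4]
    - [0,0.26,-2.84,0,1.4]
    - [0,0.34,-3.09,0,1.4]
    - [0,0.42,-3.34,0,1.4]
    - [0,0.51,-3.58,0,1.4]
    - [0,0.61,-3.83,0,1.4]
    - [0,0.68,-4,0,1.4]
    - [0,0.72,-4.1,0,1.4]
    - [0,0.74,-4.15,0,1.4]

```text
time_s: 21.9
eef_pos: [0.5222, 0.001, 0.153]
tcp_rot: [-2.053, -2.376, 0.003]
wrist_force: [-2.8, -1.3, -7.8]
gripper_width: 0.0175
grip_force: 25.0
```

```bash
cat > lev.py <<'E'
from h import *
def look(tag):
    C=optics.camera("scene"); np.save(f"scene{tag}.npy",C,allow_pickle=True)
    rel([.5148,-.0001,.1117],8.4); print("torque",np.round(bot.read_state()["torque"],2))
    # yellow pull: edge direction of pull in image -> tilt
    hsv=cv2.cvtColor(C["pixels"],cv2.COLOR_BGR2HSV); m=cv2.inRange(hsv,(20,120,100),(35,255,255)); m[:, :230]=0;m[:,340:]=0;m[:140]=0;m[260:]=0
    k=max(cv2.findContours(m,0,2)[0],key=cv2.contourArea); print("pull centroid",np.round(k.reshape(-1,2).mean(0),1))
    return C
E
python3 - <<'E'
from lev import *
look(6)
E
```

```text
shift [-0.   -0.74  4.13] turn -0.001 yaw now 8.37 tcp [0.5222 0.001  0.153 ] F [-3.6 -1.6 -6.9] w 0.0172 t 21.9
torque [-0.27  0.94  0.  ]
pull centroid [254.  193.2]
```

Call:
move_arm:
  plan:
    - [0,0.02,-0.03,0,1.4]
    - [0,0.08,-0.16,0,1.4]
    - [0,0.16,-0.31,0,1.4]
    - [0,0.28,-0.54,0,1.4]
    - [0,0.41,-0.77,0,1.4]
    - [0,0.54,-1,0,1.4]
    - [0,0.68,-1.22,0,1.4]
    - [0,0.82,-1.44,0,1.4]
    - [0,0.97,-1.66,0,1.4]
    - [0,1.12,-1.87,0,1.4]
    - [0,1.28,-2.08,0,1.4]
    - [0,1.45,-2.28,0,1.4]
    - [0,1.6,-2.45,0,1.4]
    - [0,1.73,-2.59,0,1.4]
    - [0,1.83,-2.71,0,1.4]
    - [0,1.92,-2.8,0,1.4]
    - [0,1.98,-2.86,0,1.4]
    - [0,2.01,-2.9,0,1.4]
    - [0,2.04,-2.92,0,1.4]
    - [0,2.04,-2.92,0,1.4]

```text
time_s: 23.95
eef_pos: [0.5382, 0.0034, 0.182]
tcp_rot: [-2.049, -2.372, 0.016]
wrist_force: [-13.0, -2.4, -0.1]
gripper_width: 0.017
grip_force: 25.0
```

```bash
python3 - <<'E'
from lev import *
C=look(7)
cv2.imwrite("pics/tilt.png",cv2.resize(C["pixels"][145:245,225:355],(780,600),interpolation=cv2.INTER_CUBIC))
# predicted pixels (crop coords) of the seated pull's top middle at 40,45,50 deg
a=np.radians(8.4); c=np.array([.635,-.1287]); ex=np.array([np.cos(a),np.sin(a)]);ey=np.array([-ex[1],ex[0]])
for d in(40,45,50):
    t=np.radians(d)
    for nm,y in(("pull +y end",.03),):
        for x in(.006,-.006):
            h=.082; X=x*np.cos(t)+h*np.sin(t); Z=.105+h*np.cos(t)-x*np.sin(t); q=c+ex*X+ey*y
            print(d,nm,x,np.round((proj(C,[*q,Z])-[225,145]+.5)*6-.5))
E
```

```text
shift [-0.   -2.28  7.05] turn -0.001 yaw now 8.37 tcp [0.5382 0.0034 0.182 ] F [-12.7  -1.4  -0.3] w 0.017 t 24.0
torque [-0.48  2.86  0.01]
pull centroid [248.3 200.3]
40 pull +y end 0.006 [155. 354.]
40 pull +y end -0.006 [174. 328.]
45 pull +y end 0.006 [145. 370.]
45 pull +y end -0.006 [162. 343.]
50 pull +y end 0.006 [136. 386.]
50 pull +y end -0.006 [151. 359.]
```

View pics/tilt.png

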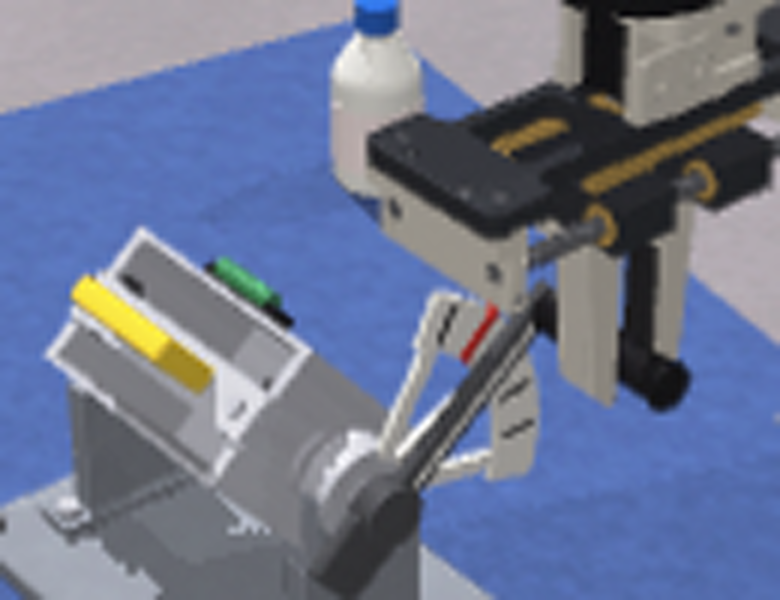

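The carrier is tilted close to the red mark. The red tab shows just left of the lever arm at (480,330), the grip end is at (668,380) and the pull's end at (165,350). I'll work out the angle from the grip end.

```bash
python3 - <<'E'
from h import *
C=np.load("scene7.npy",allow_pickle=True).item()
a=np.radians(8.4); ex=np.array([np.cos(a),np.sin(a)]);ey=np.array([-ex[1],ex[0]])
L=(np.array([525,500])+.5)/6-.5+[255,145]; T=(np.array([668,380])+.5)/6-.5+[225,145]; hub=None
print("level obs",L,"tilt obs",T)
for cx in(.6345,.636):
  c=np.array([cx,-.1287])
  P=lambda d:proj(C,[*(c-ex*.1*np.cos(np.radians(d))+ey*.170),.105+.1*np.sin(np.radians(d))])
  off=L-P(0); print(cx,"off",off)
  for d in(36,38,40,42,44,46,48): print(d,np.round(P(d)+off-T,2),np.round(P(d)-T,2))
# pull corner check
c=np.array([.635,-.1287])
def Q(d,x,y,h): t=np.radians(d); return proj(C,[*(c+ex*(x*np.cos(t)+h*np.sin(t))+ey*y),.105+h*np.cos(t)-x*np.sin(t)])
# rim +y corners and level reference from near.png (crop 215,135)
ref=[((312,458),.033,.058),((145,333),.033,-.058),((443,402),-.033,.058)]
obs={(.033,.058):(220,478),(.033,-.058):(47,355),(-.033,.058):(310,352)}
for p,x,y in ref:
    o=(np.array(p)+.5)/6-.5+[215,135]-Q(0,x,y,.045); t=(np.array(obs[(x,y)])+.5)/6-.5+[225,145]
    print("rim",x,y,"off",np.round(o,1),[(d,np.round(Q(d,x,y,.045)+o-t,1).tolist()) for d in(36,38,40,42,44,46)])
E
```

```text
level obs [342.08333333 227.91666667] tilt obs [335.91666667 207.91666667]
0.6345 off [0.33623157 0.74691212]
36 [1.65 2.21] [1.31 1.46]
38 [1.03 1.52] [0.7  0.77]
40 [0.38 0.87] [0.05 0.12]
42 [-0.31  0.26] [-0.64 -0.49]
44 [-1.03 -0.31] [-1.37 -1.06]
46 [-1.79 -0.83] [-2.12 -1.58]
48 [-2.58 -1.32] [-2.92 -2.06]
0.636 off [0.86325408 0.55129286]
36 [1.62 2.21] [0.76 1.66]
38 [1.01 1.52] [0.14 0.97]
40 [0.35 0.87] [-0.51  0.32]
42 [-0.34  0.26] [-1.2  -0.29]
44 [-1.06 -0.31] [-1.92 -0.86]
46 [-1.82 -0.84] [-2.69 -1.39]
48 [-2.62 -1.32] [-3.48 -1.87]
rim 0.033 0.058 off [0.2 0.7] [(36, [-1.4, -0.2]), (38, [-1.6, 0.6]), (40, [-1.7, 1.3]), (42, [-1.8, 2.0]), (44, [-1.9, 2.7]), (46, [-2.0, 3.5])]
rim 0.033 -0.058 off [0.4 1.1] [(36, [0.2, -1.3]), (38, [0.0, -0.6]), (40, [-0.1, 0.1]), (42, [-0.2, 0.8]), (44, [-0.2, 1.5]), (46, [-0.3, 2.2])]
rim -0.033 0.058 off [-0.7  1.4] [(36, [1.0, -0.6]), (38, [0.3, -0.3]), (40, [-0.3, -0.0]), (42, [-1.0, 0.3]), (44, [-1.7, 0.7]), (46, [-2.3, 1.1])]
```

The grip end and rim both put the tilt at about 40.5°: the grip slid a few mm between the pads. I'll grip harder and lift slightly further.

Call:
move_arm:
  plan:
    - [0,0.02,-0.05,0,1.2]
    - [0,0.04,-0.15,0,1.2]
    - [0,0.06,-0.25,0,1.2]
    - [0,0.08,-0.35,0,1.2]
    - [0,0.1,-0.45,0,1.2]
    - [0,0.12,-0.52,0,1.2]
    - [0,0.14,-0.56,0,1.2]
    - [0,0.15,-0.6,0,1.2]
    - [0,0.15,-0.6,0,1.2]
  newtons: 45

```text
time_s: 24.9
eef_pos: [0.5423, 0.004, 0.1874]
tcp_rot: [-2.051, -2.374, 0.008]
wrist_force: [-6.0, -1.9, -8.0]
gripper_width: 0.017
grip_force: 45.0
```

```bash
cat >> lev.py <<'E'
def grip_tilt(C,show=True):
    "tilt from the yellow pull's top-face (bright) mask and the green mark, by comparison with frame 7 (40.5 deg)"
    a=np.radians(8.4); ex=np.array([np.cos(a),np.sin(a)]);ey=np.array([-ex[1],ex[0]]); c=np.array([.635,-.1287])
    hsv=cv2.cvtColor(C["pixels"],cv2.COLOR_BGR2HSV); m=cv2.inRange(hsv,(20,120,0),(35,255,255)); m[:, :225]=0;m[:,300:]=0;m[:160]=0;m[230:]=0
    g=cv2.inRange(hsv,(50,100,90),(85,255,255)); g[:, :240]=0;g[:,300:]=0;g[:170]=0;g[:,290:]=0;g[215:]=0
    # dark grip end
    d=(C["pixels"].max(2)<45).astype(np.uint8); d[:195]=0;d[230:]=0;d[:,:328]=0;d[:,348:]=0
    mo=lambda q:(lambda M:np.round([M["m10"]/max(M["m00"],1),M["m01"]/max(M["m00"],1),M["m00"]],2))(cv2.moments(q,True))
    print("yellow",mo(m),"green",mo(g),"grip end",mo(d))
    for t in np.radians([0,35,40,45,50]):
        h=.065; print(round(np.degrees(t)),"pull mid proj",np.round(proj(C,[*(c+ex*h*np.sin(t)),.105+h*np.cos(t)]),2),end="; ")
    print()
E
python3 - <<'E'
from lev import *
for k in(3,6,7): grip_tilt(np.load(f"scene{k}.npy",allow_pickle=True).item())
grip_tilt(look(8))
E
```

```text
yellow [262.66 188.48 249.  ] green [0. 0. 0.] grip end [335.66 224.08  86.  ]
0 pull mid proj [262.97 187.4 ]; 35 pull mid proj [250.24 196.93]; 40 pull mid proj [248.73 198.82]; 45 pull mid proj [247.35 200.8 ]; 50 pull mid proj [246.09 202.84]; 
yellow [254.41 193.54 184.  ] green [270.5 190.5  18. ] grip end [336.68 207.94 125.  ]
0 pull mid proj [262.97 187.4 ]; 35 pull mid proj [250.24 196.93]; 40 pull mid proj [248.73 198.82]; 45 pull mid proj [247.35 200.8 ]; 50 pull mid proj [246.09 202.84]; 
yellow [248.16 200.2  128.  ] green [265.  191.5  32. ] grip end [332.19 204.3  111.  ]
0 pull mid proj [262.97 187.4 ]; 35 pull mid proj [250.24 196.93]; 40 pull mid proj [248.73 198.82]; 45 pull mid proj [247.35 200.8 ]; 50 pull mid proj [246.09 202.84]; 
shift [-0.01 -2.73  7.58] turn -0.001 yaw now 8.37 tcp [0.5423 0.004  0.1873] F [-6.3 -1.  -7.9] w 0.0168 t 24.9
torque [-0.34  1.61  0.02]
pull centroid [247.1 201.6]
yellow [247.25 201.8  137.  ] green [264.4 192.2  35. ] grip end [331.54 203.84  96.  ]
0 pull mid proj [262.97 187.4 ]; 35 pull mid proj [250.24 196.93]; 40 pull mid proj [248.73 198.82]; 45 pull mid proj [247.35 200.8 ]; 50 pull mid proj [246.09 202.84];
```

Tilt is now about 44.4°. A small trim, then hold.

Call:
move_arm:
  plan:
    - [0,0.03,-0.03,0,1.2]
    - [0,0.05,-0.07,0,1.2]
    - [0,0.05,-0.07,0,1.2]
    - [0,0.05,-0.07,0,1.2]
    - [0,0.05,-0.07,0,1.2]
    - [0,0.05,-0.07,0,1.2]
    - [0,0.05,-0.07,0,1.2]
    - [0,0.05,-0.07,0,1.2]
    - [0,0.05,-0.07,0,1.2]
    - [0,0.05,-0.07,0,1.2]
    - [0,0.05,-0.07,0,1.2]
    - [0,0.05,-0.07,0,1.2]
    - [0,0.05,-0.07,0,1.2]
    - [0,0.05,-0.07,0,1.2]
    - [0,0.05,-0.07,0,1.2]
    - [0,0.05,-0.07,0,1.2]
    - [0,0.05,-0.07,0,1.2]
    - [0,0.05,-0.07,0,1.2]
    - [0,0.05,-0.07,0,1.2]
    - [0,0.05,-0.07,0,1.2]

```text
time_s: 26.95
eef_pos: [0.5431, 0.0041, 0.1884]
tcp_rot: [-2.051, -2.375, 0.007]
wrist_force: [-5.9, -1.1, -7.0]
gripper_width: 0.017
grip_force: 45.0
```

Call:
move_arm:
  plan:
    - [0,0,0,0,1.2]
    - [0,0,0,0,1.2]
    - [0,0,0,0,1.2]
    - [0,0,0,0,1.2]
    - [0,0,0,0,1.2]
    - [0,0,0,0,1.2]
    - [0,0,0,0,1.2]
    - [0,0,0,0,1.2]
    - [0,0,0,0,1.2]
    - [0,0,0,0,1.2]

```text
time_s: 27.95
eef_pos: [0.5431, 0.0041, 0.1884]
tcp_rot: [-2.051, -2.375, 0.007]
wrist_force: [-6.1, 0.3, -6.7]
gripper_width: 0.0167
grip_force: 45.0
```

```bash
python3 - <<'E'
from lev import *
grip_tilt(look(9))
E
```

```text
shift [-0.   -2.82  7.68] turn -0.001 yaw now 8.36 tcp [0.5431 0.0041 0.1884] F [-5.6 -1.1 -7. ] w 0.0164 t 28.0
torque [-0.33  1.53  0.  ]
pull centroid [247.9 202.6]
yellow [247.14 202.09 143.  ] green [263.5  191.82  34.  ] grip end [331.53 203.73  93.  ]
0 pull mid proj [262.97 187.4 ]; 35 pull mid proj [250.24 196.93]; 40 pull mid proj [248.73 198.82]; 45 pull mid proj [247.35 200.8 ]; 50 pull mid proj [246.09 202.84];
```

Held steady at about 45° for nearly 3 s. Now lowering back.

Call:
move_arm:
  plan:
    - [0,-0.04,0.04,0,1.2]
    - [0,-0.12,0.12,0,1.2]
    - [0,-0.24,0.25,0,1.2]
    - [0,-0.4,0.42,0,1.2]
    - [0,-0.57,0.62,0,1.2]
    - [0,-0.73,0.82,0,1.2]
    - [0,-0.89,1.03,0,1.2]
    - [0,-1.05,1.24,0,1.2]
    - [0,-1.2,1.45,0,1.2]
    - [0,-1.34,1.67,0,1.2]
    - [0,-1.48,1.89,0,1.2]
    - [0,-1.62,2.12,0,1.2]
    - [0,-1.74,2.35,0,1.2]
    - [0,-1.86,2.58,0,1.2]
    - [0,-1.98,2.81,0,1.2]
    - [0,-2.09,3.05,0,1.2]
    - [0,-2.19,3.29,0,1.2]
    - [0,-2.26,3.49,0,1.2]
    - [0,-2.31,3.6,0,1.2]
    - [0,-2.33,3.65,0,1.2]

```text
time_s: 30.0
eef_pos: [0.5233, 0.0013, 0.1561]
tcp_rot: [2.05, 2.375, 0.002]
wrist_force: [-10.0, -2.4, 14.8]
gripper_width: 0.0165
grip_force: 45.0
```

```bash
python3 - <<'E'
from lev import *
grip_tilt(look(10))
E
```

```text
shift [-0.   -0.88  4.44] turn 0.0 yaw now 8.4 tcp [0.5233 0.0013 0.1561] F [-9.4 -3.1 11.6] w 0.0167 t 30.1
torque [-0.5   1.63  0.07]
pull centroid [253.1 194. ]
yellow [253.31 194.35 179.  ] green [270.  190.5  18. ] grip end [336.61 207.93 119.  ]
0 pull mid proj [262.97 187.4 ]; 35 pull mid proj [250.24 196.93]; 40 pull mid proj [248.73 198.82]; 45 pull mid proj [247.35 200.8 ]; 50 pull mid proj [246.09 202.84];
```

Call:
move_arm:
  plan:
    - [0,-0.03,0.03,0,1.2]
    - [0,-0.1,0.14,0,1.2]
    - [0,-0.2,0.32,0,1.2]
    - [0,-0.3,0.55,0,1.2]
    - [0,-0.38,0.79,0,1.2]
    - [0,-0.45,1.04,0,1.2]
    - [0,-0.52,1.29,0,1.2]
    - [0,-0.58,1.55,0,1.2]
    - [0,-0.64,1.8,0,1.2]
    - [0,-0.7,2.06,0,1.2]
    - [0,-0.75,2.31,0,1.2]
    - [0,-0.8,2.57,0,1.2]
    - [0,-0.84,2.83,0,1.2]
    - [0,-0.87,3.05,0,1.2]
    - [0,-0.88,3.26,0,1.2]
    - [0,-0.9,3.44,0,1.2]
    - [0,-0.91,3.58,0,1.2]
    - [0,-0.91,3.66,0,1.2]
    - [0,-0.91,3.7,0,1.2]
    - [0,-0.91,3.7,0,1.2]

```text
time_s: 32.05
eef_pos: [0.515, 0.0, 0.1183]
tcp_rot: [2.05, 2.375, 0.004]
wrist_force: [-7.3, -1.3, 7.5]
gripper_width: 0.0168
grip_force: 45.0
```

```bash
cat >> lev.py <<'E'
def rimtilt(C):
    "tilt (deg) near level: least squares of yellow centroid against projected pull middle, offset from frame 3"
    import cv2
    from scipy.optimize import minimize_scalar
    def yc(C):
        hsv=cv2.cvtColor(C["pixels"],cv2.COLOR_BGR2HSV); m=cv2.inRange(hsv,(20,120,0),(35,255,255)); m[:, :225]=0;m[:,300:]=0;m[:160]=0;m[230:]=0
        M=cv2.moments(m,True); return np.array([M["m10"],M["m01"]])/M["m00"]
    a=np.radians(8.4); ex=np.array([np.cos(a),np.sin(a)]); c=np.array([.635,-.1287])
    P=lambda t:proj(C,[*(c+ex*.065*np.sin(t)),.105+.065*np.cos(t)])
    off=yc(np.load("scene3.npy",allow_pickle=True).item())-P(0)
    r=minimize_scalar(lambda t:np.sum((P(t)+off-yc(C))**2),bounds=(-.4,1.1),method="bounded"); print("tilt",round(np.degrees(r.x),2),"res",round(r.fun**.5,2))
E
python3 - <<'E'
from lev import *
for k in(3,4,5,6,9,10): rimtilt(np.load(f"scene{k}.npy",allow_pickle=True).item())
C=look(11); rimtilt(C)
E
```

```text
tilt 0.0 res 0.0
tilt 0.0 res 0.05
tilt -0.02 res 0.07
tilt 21.73 res 0.02
tilt 45.25 res 0.2
tilt 24.63 res 0.13
shift [-0.01 -0.02  0.66] turn 0.0 yaw now 8.4 tcp [0.515  0.     0.1183] F [-6.8 -2.   7.7] w 0.0168 t 32.1
torque [-0.41  1.13  0.11]
pull centroid [260.9 189.1]
tilt 3.94 res 0.03
```

Call:
move_arm:
  plan:
    - [0,0,0.08,0,1.2]
    - [0,0,0.2,0,1.2]
    - [0,0,0.35,0,1.2]
    - [0,0,0.48,0,1.2]
    - [0,0,0.58,0,1.2]
    - [0,0,0.65,0,1.2]
    - [0,0,0.68,0,1.2]
    - [0,0,0.68,0,1.2]

```text
time_s: 32.9
eef_pos: [0.5148, 0.0, 0.1115]
tcp_rot: [2.05, 2.375, 0.004]
wrist_force: [-8.3, -0.9, 8.4]
gripper_width: 0.0171
grip_force: 45.0
```

```bash
python3 - <<'E'
from lev import *
C=look(12); rimtilt(C)
E
```

```text
shift [-0.01 -0.   -0.02] turn 0.0 yaw now 8.4 tcp [0.5148 0.     0.1115] F [-8.  -1.6  8.8] w 0.0169 t 33.0
torque [-0.38  1.14  0.04]
pull centroid [262.6 187.4]
tilt 0.43 res 0.08
```

Call:
move_arm:
  plan:
    - [0,-0.15,0,0,1.2]
    - [0,-0.3,-0.05,0,1.2]
    - [0,-0.3,-0.05,0,1.2]
    - [0,-0.3,-0.05,0,1.9]
    - [0,-0.3,-0.05,0,2.4]
    - [0,-0.3,-0.05,0,3]
    - [0,-0.25,-0.05,0,4]
    - [0,-0.2,-0.05,0,4.4]
    - [0,-0.2,-0.05,0,4.4]

```text
time_s: 33.85
eef_pos: [0.5109, -0.0005, 0.1089]
tcp_rot: [-2.053, -2.377, 0.001]
wrist_force: [0.6, 0.9, -0.2]
gripper_width: 0.0434
grip_force: 0.0
```

```bash
python3 - <<'E'
from lev import *
C=look(13); rimtilt(C)
E
```

```text
shift [-0.02  0.38 -0.27] turn -0.0 yaw now 8.37 tcp [ 5.11e-01 -5.00e-04  1.09e-01] F [ 0.4 -0.1  0.2] w 0.0438 t 33.9
torque [-0.02 -0.13 -0.01]
pull centroid [262.6 187.4]
tilt 0.43 res 0.08
```

Call:
move_arm:
  plan:
    - [0,0.15,0,0,4.4]
    - [0,0.3,0,0,4.4]
    - [0,0.3,-0.5,0,4.4]
    - [0,0.3,-1.5,0,4.4]
    - [0,0.3,-3,0,4.4]
    - [0,0.3,-5,0,4.4]
    - [0,0.3,-8,0,4.4]
    - [0,0.3,-11,0,4.4]
    - [0,0.3,-14,0,4.4]
    - [0,0.3,-16,0,4.4]
    - [0,0.3,-17,0,4.4]
    - [0,0.3,-17,0,4.4]
    - [0,0.3,-17,0,4.4]

```text
time_s: 35.2
eef_pos: [0.5137, -0.0003, 0.2786]
tcp_rot: [-2.053, -2.377, 0.002]
wrist_force: [-0.5, 0.4, 0.2]
gripper_width: 0.0438
grip_force: 0.0
```

```bash
python3 - <<'E'
from lev import *
C=look(14); rimtilt(C); cv2.imwrite("pics/final.png",C["pixels"])
E
```

```text
shift [-0.    0.17 16.65] turn -0.0 yaw now 8.37 tcp [ 5.135e-01 -3.000e-04  2.782e-01] F [-0.2  0.1 -0.2] w 0.0441 t 35.2
torque [-0.03 -0.06 -0.07]
pull centroid [262.6 187.4]
tilt 0.43 res 0.08
```

View pics/final.png

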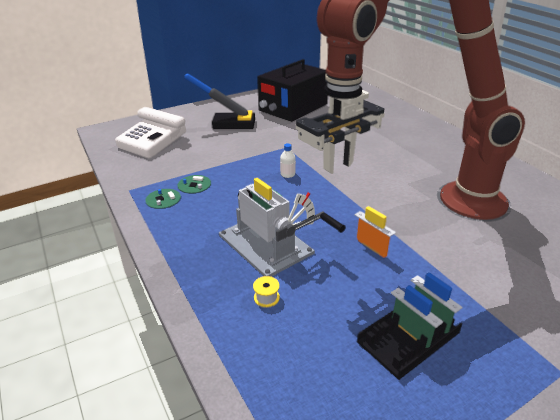

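The final view shows the card seated in the level carrier at (262,190) and the lever back at its starting place (332,221). The blue-pull cards, spool, bottle and orange card are where they were, and the gripper is clear.

```bash
python3 -c "
from station import bot
print(bot.job_done())"
```

```text
the job is handed in; nothing more can be done
None
```

The job is handed in: the card is seated in the carrier, which I tipped to about 45°, held there for nearly 3 s, brought back to within about half a degree of level and let go, with nothing else disturbed.

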